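# Shut the top drawer of an interlocked bench chest and open the deep one

## Robot

A 6-joint arm with a two-finger parallel gripper is mounted at the origin on a cart in front of the work surface, level with it; the furniture and walls round the work are solid. World frame = base frame: x ahead of the robot, y to its left, z up, the work surface at z = 0. Lengths are in m, angles in rad, forces in N, time in s.
With the tool pointing down it reaches from about 0.275 to 1 m from the base axis. Payload 8.4 kg.
Tool frame: the origin (TCP) lies on the centre line of the jaws, within the pads' length; the fingertips stand 11 mm ahead of it and the grasp point (between the pads) lies 8 mm behind it; z points along the fingers, y is the direction in which the jaws open and shut (so a half turn about z gives the same grasp; the last joint's range is limited). The gripper opens to 85 mm and grips with 20 to 120 N. Pads are 22 mm wide; open, the fingers measure 114 mm over their backs; the gripper's body (76 mm by 85 mm) begins 54 mm behind the grasp point. The pads swing forward as they close: fully open they stand 13 mm farther back than shut.
Start: joints at [-1.16, 0.353, 1.633, -0, 1.155, -0.002], TCP at [0.251, -0.573, 0.242] pointing down, gripper open.
Joint ranges: [-2.63, 2.63], [-0.92, 2.1], [0.06, 2.66], [-1.3, 4.44], [0, 2.69], [-3.02, 3.02]. Speed limits (rad/s): [2.22, 2.22, 2.79, 3.14, 3.14, 3.14].

## Interface

Orientations are given as a rotation vector (axis times angle).
In Python, from workcell import robot gives the robot as it stands. The module is installed in compiled form; this text tells all that it offers. Calls block until the motion is done:
- robot.move_to(position, orientation): joint-space move of the TCP to a pose.
- robot.servo_line(position, ori=None, max_speed=0.15, guard=None): straight line of the TCP; ori=None keeps the orientation; max_speed is the mean speed in m/s. With guard (N) it stops when the force on the tool has changed by that much, and returns True; else False.
- robot.movej(angles): joint-space move.
- robot.move_gripper(opening, strength=None): opening from 0.0 (shut) to 1.0 (fully open); strength is the grip in N (None keeps the last); returns when the fingers have stopped.
- robot.hold(seconds).
- robot.solve_ik(position, orientation): joint angles nearest the present ones, or None.
- robot.sense(): the state.
- robot.grab_frame(name): name is "scene" or "top" or "wrist"; returns a dict with "pixels" (400x640x3 uint8, red, green, blue), "intrinsics" (3x3 intrinsics, pixels), "distortion" ([k1, k2, p1, p2, k3] as OpenCV has them; the pictures are not rectified), "T" (4x4, takes a point from camera to world coordinates). Camera axes: x right, y down, z forward; pixel columns grow to the right and rows downward; lengths in m; the calibration is good to about 2 mm. A picture is of the moment at which its call begins. There is no depth.
A pose or a line that the arm cannot do raises robot.Unreachable and nothing moves.
- robot.job_done(): hands the job in, once; it reports no verdict.
The state is a dict: "t": time; "q": joint angles; "qd": joint speeds; "effort": joint torques, N m; "tcp_pos": TCP position; "tool_rot": TCP orientation; "ft_force": force on the tool from outside, world axes, zero at the start; "moment": the same for the moment, N m; "gripper_width": opening from 0.0 (shut) to 1.0 (fully open).
Only numpy, scipy, OpenCV 4.12 (cv2) and the standard library are available. Lean on these libraries where they do the work, as an engineer would, in place of code of your own. Each camera call takes 0.05 s, during which the arm holds its last target.

## Task

I need the steel block and the jar kept in the deep bottom drawer of the little steel bench chest. The chest lets only one drawer out at a time and the top one has been left open: push the top drawer fully home, then pull the bottom drawer at least half-way out and let go. Leave the things on the chest's top and beside it where they are.

Things in the scene. Friction and masses are not known exactly. Their poses are not given: they have to be found in the camera images.
- bench_chest: Fixed dark steel bench chest, 160 wide, 120 deep, 212 high, two grey drawers one above the other. Origin: centre of underside; x points front to back (drawers come out along -x), y left, z up. Front faces at x=-60. Top plate, 196 to 212 up, overhangs to x=-85: take the bottom knob with the tool leaning 35 to 45 deg back towards the robot, fingers closing along y. Things on top stay behind x=-40.
- top_drawer (a joint): Opening of the shallow top drawer, m: 0 shut (front flush with the chest's), 0.075 fully out. Starts 30 to 60 mm out; about 2 N of friction; stays where it is left. Front 158 wide, 132 to 194 mm above the desk.
- bottom_drawer (a joint): Opening of the deep bottom drawer, m: 0 shut (start), 0.075 fully out, at its stop. An interlock pin holds it shut while the top drawer is more than about 5 mm open, and holds the top drawer shut while this one is out. Otherwise it slides with about 2 N of friction and stays where it is left. Front 158 wide, 15 to 126 mm above the desk.
- top_drawer_knob (a point): Centre of the round head of the top drawer's aluminium knob, 165 mm above the desk, at mid-width of the front. Head: 30 diameter, 16 thick along the chest's x, flat end 31 in front of the drawer front and 8 in front of this point; neck 14 diameter, 15 long. Moves with the drawer; axes as the chest's.
- bottom_drawer_knob (a point): Centre of the head of the bottom drawer's knob, 52 mm above the desk, in the middle of the drawer front; the same knob as the top drawer's, 113 mm straight below it when both are shut. Moves with the drawer; axes as the chest's.
- jar_on: Amber jar with a white cap standing on the chest's top, 42 diameter, 72 high. Origin: centre of its underside. Not to be disturbed.
- tin_on: Flat printed tin on the chest's top, 60 x 100 x 26. Origin: centre of its underside. Not to be disturbed.
- mallet: Small wooden mallet lying on the desk to the right of the chest, 200 long, 31 high. Origin: centre of its underside. Not to be disturbed.

How it is judged:
On the way, in this order (a step that is already met when the one before it is completed fails the run):
1. the top drawer is pushed fully home (within 5 mm of shut) while the bottom drawer is still shut (value of joint top_drawer below 0.005 m and value of joint bottom_drawer below 0.01 m), for 0.2 s.
2. the bottom drawer is pulled out by 36 mm or more (value of joint bottom_drawer above 0.036 m), for 0.2 s.
At the end, for the whole second after the job is handed in: The top drawer is shut to within 6 mm and the bottom drawer stands at least 34 mm out (of its 75 mm travel), at rest (value of joint top_drawer below 0.006 m and value of joint bottom_drawer above 0.034 m and velocity of joint bottom_drawer between -0.01 and 0.01 m/s); the robot touches nothing.
It fails at once if a thing on the chest's top or beside the chest is moved by more than 25 mm (distance of any of jar_on, tin_on, mallet from where it was at the start of the episode above 0.025 m).
It also fails if it takes over 43 s, if anything falls off the work surface, if the arm or the gripper's body presses on something with over 40 N, if the wrist force passes 120 N, or if a joint passes its speed limit or range.

## Working session

There is one attempt and no reset: what is moved stays moved. The work goes in short steps, each a Python script; the robot and the scene stay as the last script left them, time stands still between calls to the robot, and variables do not carry over. Pictures are saved under pics/ and viewed, and the job is handed in when it is done.

```bash
mkdir -p pics; python3 - <<'E'
from workcell import robot
import cv2,numpy as np
for n in ["scene","top","wrist"]:
    f=robot.grab_frame(n); cv2.imwrite(f"pics/{n}0.png",f["pixels"][:,:,::-1])
    print(n,f["intrinsics"].round(1).tolist(),np.round(f["distortion"],4),f["T"].round(3).tolist())
s=robot.sense();print(s["t"],s["tool_rot"],s["gripper_width"])
E
```

```text
scene [[409.8, 0.0, 314.1], [0.0, 409.8, 197.3], [0.0, 0.0, 1.0]] [-0.1081  0.      0.      0.      0.    ] [[-0.661, -0.385, 0.644, -0.035], [-0.75, 0.328, -0.574, 0.523], [0.01, -0.862, -0.506, 0.602], [0.0, 0.0, 0.0, 1.0]]
top [[513.1, 0.0, 311.9], [0.0, 513.1, 196.6], [0.0, 0.0, 1.0]] [0.0513 0.     0.     0.     0.    ] [[0.13, -0.781, 0.611, -0.279], [-0.992, -0.106, 0.075, -0.09], [0.006, -0.616, -0.788, 1.188], [0.0, 0.0, 0.0, 1.0]]
wrist [[293.3, 0.0, 318.8], [0.0, 293.3, 195.6], [0.0, 0.0, 1.0]] [-0.0538  0.      0.      0.      0.    ] [[0.402, -0.875, -0.272, 0.32], [-0.916, -0.384, -0.117, -0.543], [-0.002, 0.296, -0.955, 0.373], [0.0, 0.0, 0.0, 1.0]]
0.15 [-3.07390263e+00 -6.43677354e-01  3.64555071e-04] 0.9980318238840356
```

View pics/scene0.png

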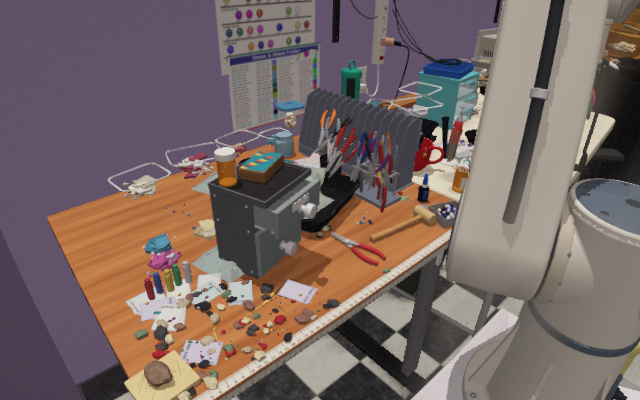

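View pics/top0.png

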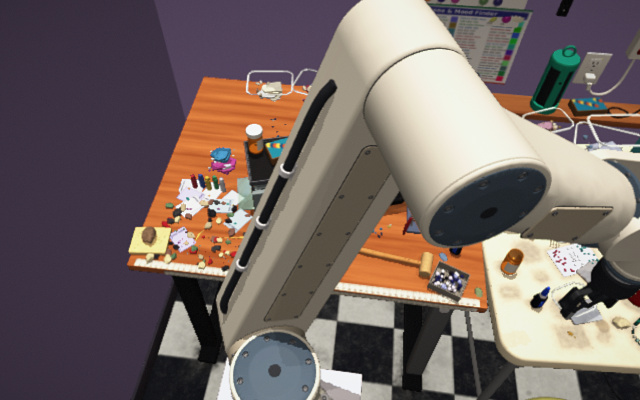

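View pics/wrist0.png

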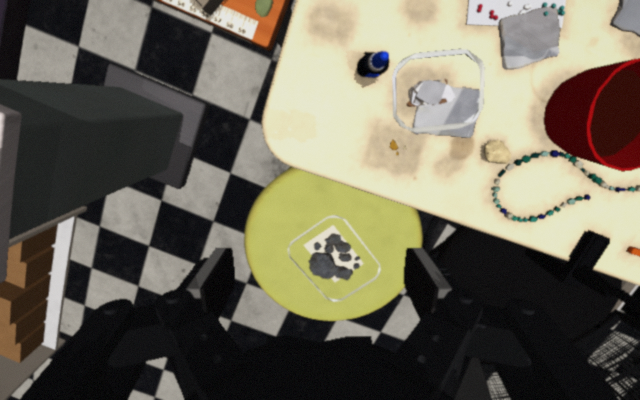

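The scene view shows the chest at about (210-320, 155-275), with the top knob at (303,209), the bottom knob at (289,247) and the mallet at (370-435, 210-240). In the top view the arm hides the chest, so I'll zoom in on the scene view.

```bash
python3 - <<'E'
import cv2
a=cv2.imread("pics/scene0.png")[140:290,190:350]
cv2.imwrite("pics/crop0.png",cv2.resize(a,None,fx=4,fy=4,interpolation=cv2.INTER_CUBIC))
E
```

```text
(no output)
```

View pics/crop0.png

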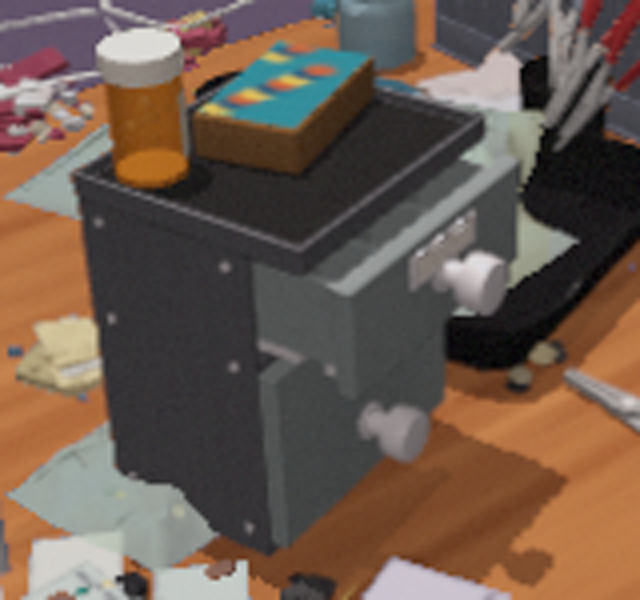

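```bash
cat > h.py <<'E'
from workcell import robot
import cv2,numpy as np
def ray(f,uv):
    p=cv2.undistortPoints(np.array([[uv]],float),f["intrinsics"],np.array(f["distortion"],float))[0,0]
    d=f["T"][:3,:3]@np.array([p[0],p[1],1]); return f["T"][:3,3],d
def onz(f,uv,z):
    o,d=ray(f,uv); return o+d*(z-o[2])/d[2]
def proj(f,P):
    T=np.linalg.inv(f["T"]); r=cv2.Rodrigues(T[:3,:3])[0]
    return cv2.projectPoints(np.array(P,float).reshape(-1,3),r,T[:3,3],f["intrinsics"],np.array(f["distortion"],float))[0][:,0]
E
python3 - <<'E'
from h import *
f=robot.grab_frame("scene")
c=lambda x,y:(x/4+190-.4,y/4+140-.4)
for n,p,z in [("FL",(300,247),.212),("BL",(75,175),.212),("FR",(485,122),.212),("FLbot",(272,552),0),
  ("tknob",(478,282),.165),("bknob",(399,432),.052),("tdr topleft",(347,294),.194),("tdr topR",(517,160),.194),("bdr BL",(278,546),.015)]:
    print(n,onz(f,c(*p),z).round(4))
E
```

```text
FL [0.5084 0.1601 0.212 ]
BL [0.6387 0.2053 0.212 ]
FR [0.5501 0.0107 0.212 ]
FLbot [0.5502 0.1629 0.    ]
tknob [0.4886 0.0685 0.165 ]
bknob [0.5354 0.0847 0.052 ]
tdr topleft [0.4851 0.1513 0.194 ]
tdr topR [0.5323 0.0035 0.194 ]
bdr BL [0.5374 0.1667 0.015 ]
```

```bash
cat >> h.py <<'E'
from scipy.spatial.transform import Rotation as R
def ori(yaw,lean,flip):
    z=np.array([np.sin(lean)*np.cos(yaw),np.sin(lean)*np.sin(yaw),-np.cos(lean)])
    y=np.array([-np.sin(yaw),np.cos(yaw),0])*(1 if flip else -1)
    x=np.cross(y,z); return R.from_matrix(np.stack([x,y,z],1)).as_rotvec()
E
python3 - <<'E'
from h import *
yaw=np.radians(18); cx=np.array([np.cos(yaw),np.sin(yaw),0])
tk=np.array([.4886,.0685,.165]); bk=np.array([.533,.0855,.052])
for fl in (0,1):
  for L in (35,40,45):
    o=ori(yaw,np.radians(L),fl)
    print(fl,L,R.from_rotvec(o).as_matrix()[:,0].round(2))
    for n,p in [("view",tk-.10*cx+[0,0,.05]),("pre",tk-.05*cx),("push",tk+.04*cx),("bpre",bk-.09*cx),("b",bk),("bout",bk-.07*cx)]:
        q=robot.solve_ik(p,o); print("  ",n,p.round(3),None if q is None else np.round(q,2))
E
```

```text
0 35 [0.78 0.25 0.57]
   view [0.393 0.038 0.215] [-0.11 -0.23  2.49  0.67  0.39  0.59]
   pre [0.441 0.053 0.165] [-0.03  0.    2.47  1.18  0.21  0.11]
   push [0.527 0.081 0.165] [0.06 0.14 2.32 1.02 0.17 0.34]
   bpre [0.447 0.058 0.052] [-0.01  0.39  2.53  2.67  0.41 -1.4 ]
   b [0.533 0.086 0.052] [ 0.07  0.44  2.36  2.63  0.29 -1.28]
   bout [0.466 0.064 0.052] [ 0.01  0.4   2.49  2.67  0.38 -1.37]
0 40 [0.73 0.24 0.64]
   view [0.393 0.038 0.215] [-0.16 -0.23  2.55  1.03  0.35  0.2 ]
   pre [0.441 0.053 0.165] [-0.06  0.02  2.53  1.86  0.25 -0.59]
   push [0.527 0.081 0.165] [ 0.04  0.15  2.37  1.9   0.18 -0.55]
   bpre [0.447 0.058 0.052] [-0.04  0.46  2.58  2.74  0.6  -1.51]
   b [0.533 0.086 0.052] [ 0.05  0.48  2.41  2.75  0.45 -1.42]
   bout [0.466 0.064 0.052] [-0.01  0.46  2.54  2.74  0.56 -1.48]
0 45 [0.67 0.22 0.71]
   view [0.393 0.038 0.215] [-0.21 -0.22  2.6   1.45  0.36 -0.26]
   pre [0.441 0.053 0.165] [-0.1   0.06  2.58  2.25  0.37 -1.02]
   push [0.527 0.081 0.165] [ 0.02  0.18  2.42  2.39  0.3  -1.05]
   bpre [0.447 0.058 0.052] [-0.07  0.55  2.62  2.76  0.81 
[... 617 characters left out ...]
3 0.165] [-0.06  0.02  2.53  1.86  0.25  2.55]
   push [0.527 0.081 0.165] [0.04 0.15 2.37 1.9  0.18 2.59]
   bpre [0.447 0.058 0.052] [-0.04  0.46  2.58  2.74  0.6   1.64]
   b [0.533 0.086 0.052] [0.05 0.48 2.41 2.75 0.45 1.72]
   bout [0.466 0.064 0.052] [-0.01  0.46  2.54  2.74  0.56  1.66]
1 45 [-0.67 -0.22 -0.71]
   view [0.393 0.038 0.215] [-0.21 -0.22  2.6   1.45  0.36  2.88]
   pre [0.441 0.053 0.165] [-0.1   0.06  2.58  2.25  0.37  2.13]
   push [0.527 0.081 0.165] [0.02 0.18 2.42 2.39 0.3  2.09]
   bpre [0.447 0.058 0.052] [-0.07  0.55  2.62  2.76  0.81  1.56]
   b [0.533 0.086 0.052] [0.04 0.53 2.45 2.81 0.63 1.65]
   bout [0.466 0.064 0.052] [-0.04  0.54  2.58  2.78  0.76  1.58]
```

```bash
python3 - <<'E'
from h import *
yaw=np.radians(18); cx=np.array([np.cos(yaw),np.sin(yaw),0])
tk=np.array([.4886,.0685,.165])
robot.move_to(tk-.10*cx+[0,0,.05],ori(yaw,np.radians(45),1))
for n in("wrist","top"):
    f=robot.grab_frame(n); cv2.imwrite(f"pics/{n}1.png",f["pixels"][:,:,::-1])
    if n=="wrist": np.savez("w1.npz",**{k:f[k] for k in f})
s=robot.sense();print(s["t"],s["tcp_pos"],s["q"],s["ft_force"])
E
```

```text
2.7417 [0.39389716 0.03734411 0.21520444] [-0.21101089 -0.2192245   2.60156412  1.45110736  0.36488278  2.88059422] [-1.22449849 -0.06762814  0.57826246]
```

View pics/wrist1.png

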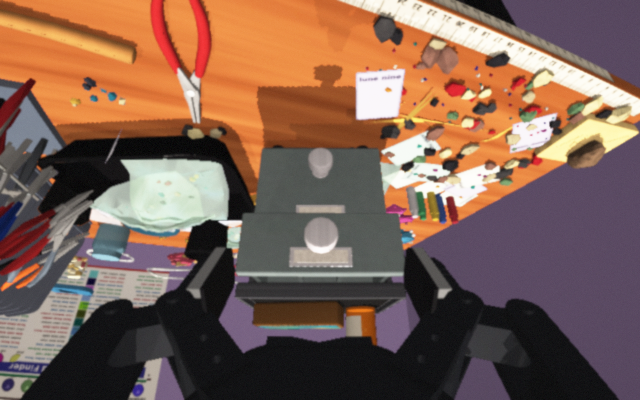

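View pics/top1.png

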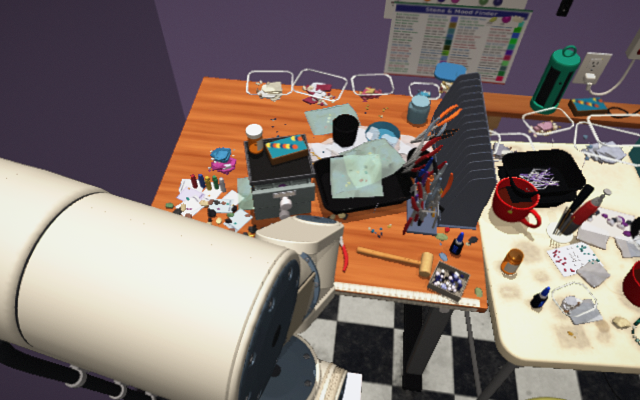

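In the wrist view (upside down) the open top drawer is at (238-403, 213-285) with its knob at (320,235), and the bottom knob is at (320,162). Next I'll segment the knobs and the drawer corners.

```bash
python3 - <<'E'
from h import *
f=dict(np.load("w1.npz"))
a=f["pixels"]
cv2.imwrite("pics/crop1.png",cv2.resize(a[135:315,225:415,::-1],None,fx=4,fy=3.3*4/3.3*0+3.2,interpolation=cv2.INTER_CUBIC) if 0 else cv2.resize(a[135:315,225:415,::-1],None,fx=3.2,fy=3.2,interpolation=cv2.INTER_CUBIC))
hsv=cv2.cvtColor(a,cv2.COLOR_RGB2HSV)
m=((hsv[...,2]>125)&(hsv[...,1]<60)).astype(np.uint8)
m[:135]=0;m[315:]=0;m[:,:265]=0;m[:,378:]=0
n,l,st,c=cv2.connectedComponentsWithStats(m)
for i in range(1,n):
    if st[i,4]>30: print(st[i],c[i].round(1))
for nme,p,z in [("tL",(391,213),.132),("tR",(248,213),.132),("bL",(381,149),.015),("bR",(262,149),.015)]:
    print(nme,onz(f,p,z).round(4))
E
```

```text
[309 148  24  30 555] [320.3 161.9]
[296 205  49   8 390] [320.  208.5]
[ 289  218   64   50 2113] [320.7 247.2]
[265 272 113   5 564] [321.1 274. ]
tL [0.4898 0.1451 0.132 ]
tR [0.5348 0.0071 0.132 ]
bL [0.5331 0.1705 0.015 ]
bR [0.583  0.0177 0.015 ]
```

View pics/crop1.png

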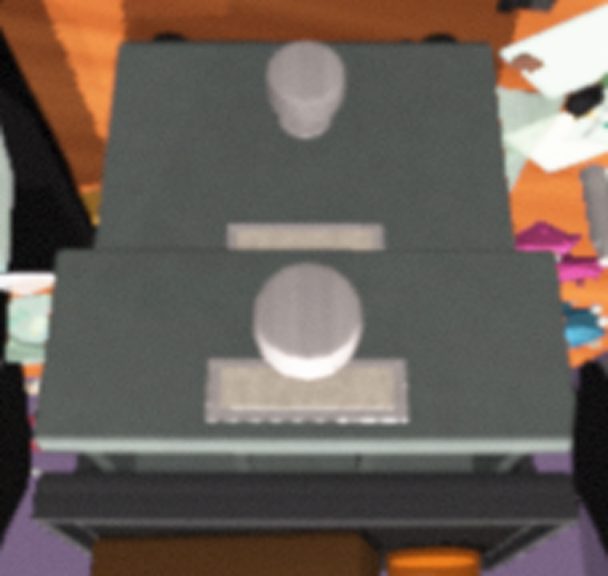

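```bash
python3 - <<'E'
from h import *
f=dict(np.load("w1.npz"))
P={}
for nme,p,z in [("tL",(553,251),.132),("tR",(57,251),.132),("bL",(490,42),.015),("bR",(122,42),.015),("tface",(307,313),.165),("bface",(306,76),.052)]:
    P[nme]=onz(f,(p[0]/3.2+225-.35,p[1]/3.2+135-.35),z); print(nme,P[nme].round(4))
for a,b in(("tL","tR"),("bL","bR")):
    d=P[a]-P[b]; print(np.hypot(*d[:2]),np.degrees(np.arctan2(-d[0],d[1])),((P[a]+P[b])/2).round(4))
d=P["bface"]-P["tface"];print(d,np.hypot(*d[:2]),np.degrees(np.arctan2(d[1],d[0])))
E
```

```text
tL [0.488  0.1515 0.132 ]
tR [0.5368 0.0017 0.132 ]
bL [0.5321 0.165  0.015 ]
bR [0.58   0.0183 0.015 ]
tface [0.4814 0.0669 0.165 ]
bface [0.5296 0.0828 0.052 ]
0.1574985963339319 18.06827136095117 [0.5124 0.0766 0.132 ]
0.15433725770842546 18.072817380979117 [0.556  0.0917 0.015 ]
[ 0.04822407  0.01593515 -0.113     ] 0.05078867871001795 18.285605512386642
```

```bash
python3 - <<'E'
from h import *
yaw=np.radians(18.15); cx=np.array([np.cos(yaw),np.sin(yaw),0]); o=ori(yaw,np.radians(45),1)
tf=np.array([.482,.067,.165])
robot.move_gripper(0.0,40)
robot.servo_line(tf-.045*cx,o,max_speed=.1)
s=robot.sense();print(s["t"],s["tcp_pos"],s["ft_force"])
g=robot.servo_line(tf+.045*cx,max_speed=.06,guard=20)
s=robot.sense();p=s["tcp_pos"];print(g,s["t"],p,(p-tf)@cx,s["ft_force"])
f=robot.grab_frame("wrist"); cv2.imwrite("pics/wrist2.png",f["pixels"][:,:,::-1])
f=robot.grab_frame("scene"); cv2.imwrite("pics/scene2.png",cv2.resize(f["pixels"][140:290,190:350,::-1],None,fx=4,fy=4))
E
```

```text
4.3583 [0.43897263 0.05301177 0.16493156] [-0.97975792 -0.30995301 -0.46678208]
True 5.55 [0.51318665 0.07735314 0.16354431] 0.032860001232222324 [ 0.73634638 -0.2376195  -0.11784946]
```

View pics/wrist2.png

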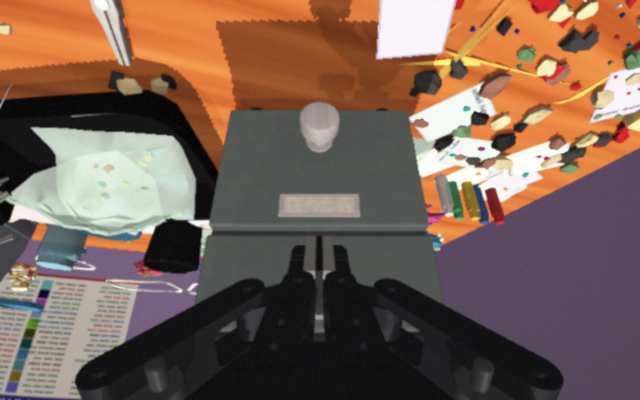

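View pics/scene2.png

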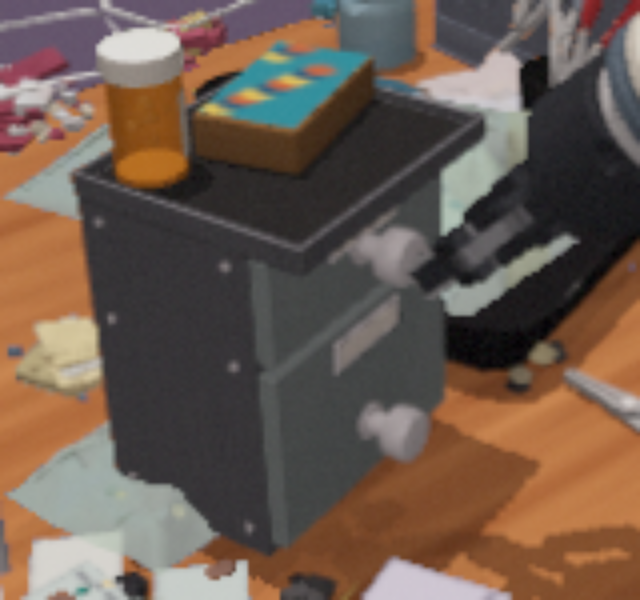

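The drawers look flush in both views, and 48 mm of travel agrees with the measured opening. I'll press once more to make sure it's home, then back away and look again.

```bash
python3 - <<'E'
from h import *
yaw=np.radians(18.15); cx=np.array([np.cos(yaw),np.sin(yaw),0]); o=ori(yaw,np.radians(45),1)
tf=np.array([.482,.067,.165])
p=robot.sense()["tcp_pos"]
g=robot.servo_line(p+.015*cx,max_speed=.03,guard=18)
s=robot.sense();p=s["tcp_pos"];print(g,s["t"],(p-tf)@cx,s["ft_force"])
robot.hold(.3)
robot.servo_line(tf-.06*cx+[0,0,.0],max_speed=.12)
f=robot.grab_frame("wrist"); cv2.imwrite("pics/wrist3.png",cv2.resize(f["pixels"][100:300,220:420,::-1],None,fx=3,fy=3,interpolation=cv2.INTER_CUBIC))
np.savez("w3.npz",**f)
print(robot.sense()["t"])
E
```

```text
True 5.875 0.032805160724208984 [ 0.19088076  0.60778448 -0.48908531]
7.1417
```

View pics/wrist3.png

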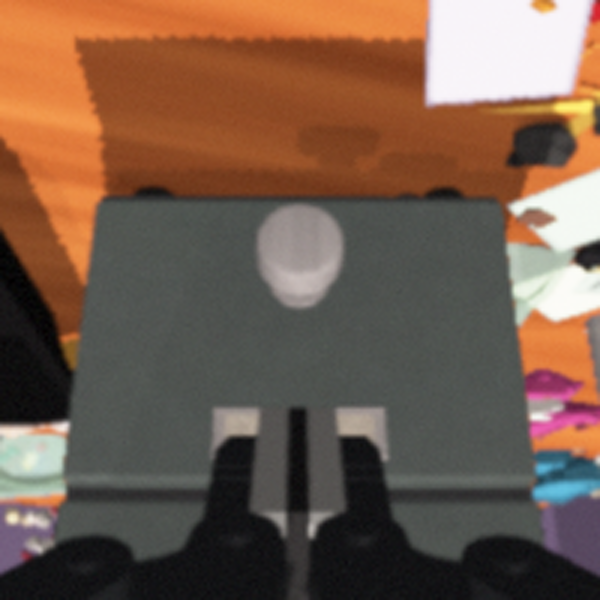

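```bash
python3 - <<'E'
from h import *
yaw=np.radians(18.15); cx=np.array([np.cos(yaw),np.sin(yaw),0]); o=ori(yaw,np.radians(45),1)
tz=R.from_rotvec(o).as_matrix()[:,2]
f=dict(np.load("w3.npz"))
bf=onz(f,(300/3+220-.33,239/3+100-.33),.052); print("bface",bf)
bf=(bf+np.array([.5296,.0828,.052]))/2
hc=bf+.008*cx; G=hc-.004*cx+.008*tz; print("head",hc,"tcp",G)
print([robot.solve_ik(G+d*cx,o) is not None for d in(-.07,-.06,-.1,0)])
np.save("G.npy",G)
robot.servo_line(G-.07*cx,o,max_speed=.12)
robot.move_gripper(1.0)
g=robot.servo_line(G,max_speed=.08,guard=10)
s=robot.sense();print(g,s["t"],(s["tcp_pos"]-G)@cx,s["ft_force"])
for n in("wrist","scene"):
    f=robot.grab_frame(n); cv2.imwrite(f"pics/{n}4.png",f["pixels"][:,:,::-1] if n=="wrist" else cv2.resize(f["pixels"][140:290,190:350,::-1],None,fx=4,fy=4))
E
```

```text
bface [0.52673007 0.08172319 0.052     ]
head [0.53576699 0.08475364 0.052     ] tcp [0.53734141 0.08526976 0.04634315]
[True, True, True, True]
False 10.1667 -0.0006895905620480114 [-0.67656126  0.82271851 -0.73387946]
```

View pics/wrist4.png

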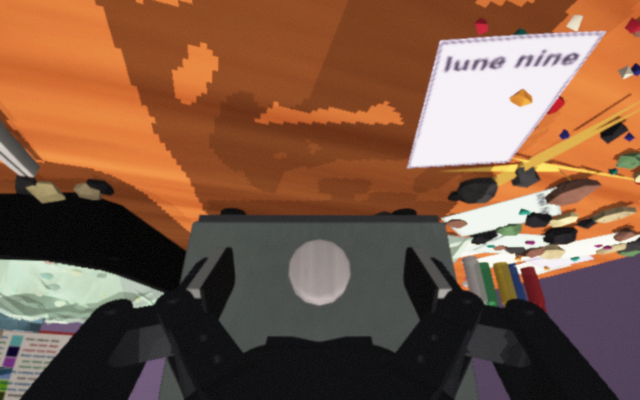

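View pics/scene4.png

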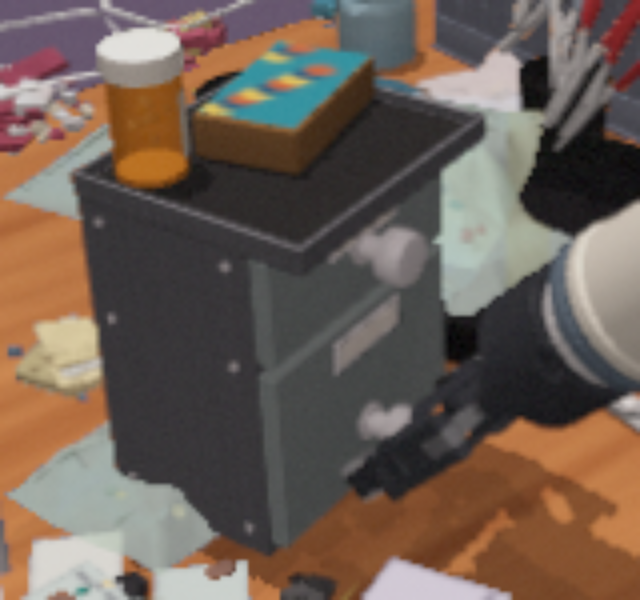

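The knob head at (320,272) is centred between the open fingers at (225,285) and (415,285). The top drawer is flush. Next: grip and pull.

```bash
python3 - <<'E'
from h import *
yaw=np.radians(18.15); cx=np.array([np.cos(yaw),np.sin(yaw),0])
G=np.load("G.npy")
robot.move_gripper(0.0,50)
s=robot.sense();print("width",s["gripper_width"]*85,s["ft_force"],s["t"])
g=robot.servo_line(G-.060*cx,max_speed=.06,guard=40)
s=robot.sense();print(g,s["t"],(s["tcp_pos"]-G)@cx,s["ft_force"],s["gripper_width"]*85)
robot.hold(.3)
for n in("wrist","scene"):
    f=robot.grab_frame(n); cv2.imwrite(f"pics/{n}5.png",f["pixels"][:,:,::-1] if n=="wrist" else cv2.resize(f["pixels"][140:290,190:350,::-1],None,fx=4,fy=4))
E
```

```text
width 28.4090822843313 [-4.2091048  -0.50225397  5.4301727 ] 10.8333
True 11.1667 -0.002825778058443619 [ 1.23223807  1.51061771 -1.12410259] 28.32833223350096
```

View pics/scene5.png

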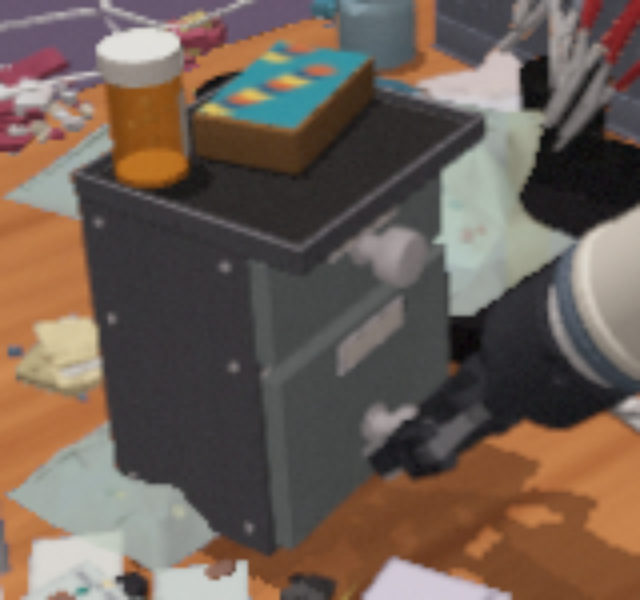

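View pics/wrist5.png

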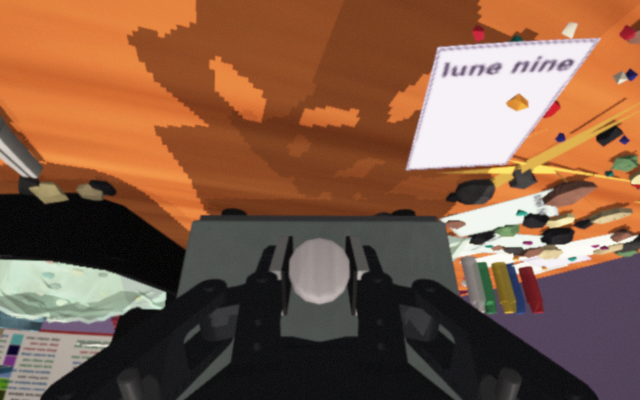

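```bash
python3 - <<'E'
from h import *
yaw=np.radians(18.15); cx=np.array([np.cos(yaw),np.sin(yaw),0])
G=np.load("G.npy")
for d in (.005,.007,.009):
    g=robot.servo_line(G-d*cx,max_speed=.02,guard=40)
    s=robot.sense();print(g,round(s["t"],2),((s["tcp_pos"]-G)@cx*1e3).round(1),s["ft_force"].round(1),s["moment"].round(2),s["gripper_width"]*85)
    if g: break
E
```

```text
False 11.82 -5.1 [-0.9  3.1  3.1] [0.34 0.19 0.27] 27.757703477702925
False 12.07 -7.2 [-2.9  2.7  5. ] [0.45 0.08 0.31] 28.200248998585614
False 12.32 -9.1 [-3.1  2.8  5.6] [0.46 0.07 0.42] 28.204608770892726
```

The pull is now free at about 3 N, so the earlier trip was a transient. I'll continue.

```bash
python3 - <<'E'
from h import *
yaw=np.radians(18.15); cx=np.array([np.cos(yaw),np.sin(yaw),0])
G=np.load("G.npy")
for d in (.02,.04,.06):
    g=robot.servo_line(G-d*cx,max_speed=.03,guard=40)
    s=robot.sense();print(g,round(s["t"],2),((s["tcp_pos"]-G)@cx*1e3).round(1),s["ft_force"].round(1),s["gripper_width"]*85)
    if g: break
for n in("wrist","scene"):
    f=robot.grab_frame(n); cv2.imwrite(f"pics/{n}6.png",f["pixels"][:,:,::-1] if n=="wrist" else cv2.resize(f["pixels"][140:290,190:350,::-1],None,fx=4,fy=4))
E
```

```text
False 12.83 -20.2 [-3.8  3.8  6.5] 27.44489860927092
False 13.65 -40.2 [-3.2  5.3  6.9] 28.15238896697109
False 14.47 -60.2 [-3.5  6.3  6.7] 28.338414745784817
```

View pics/scene6.png

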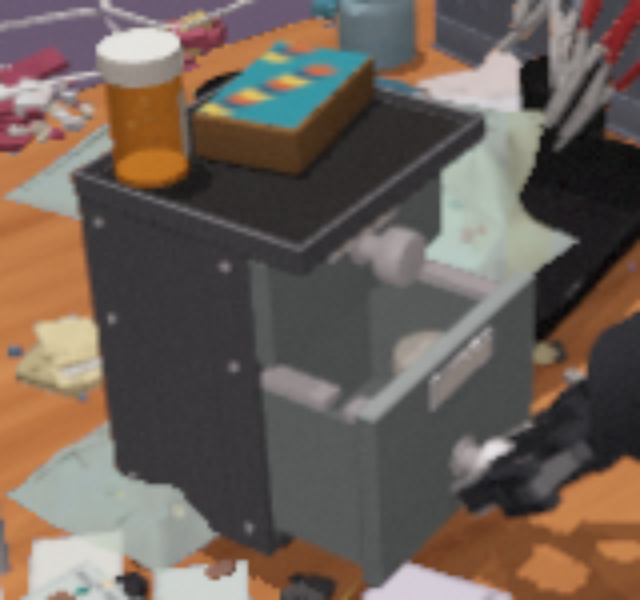

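View pics/wrist6.png

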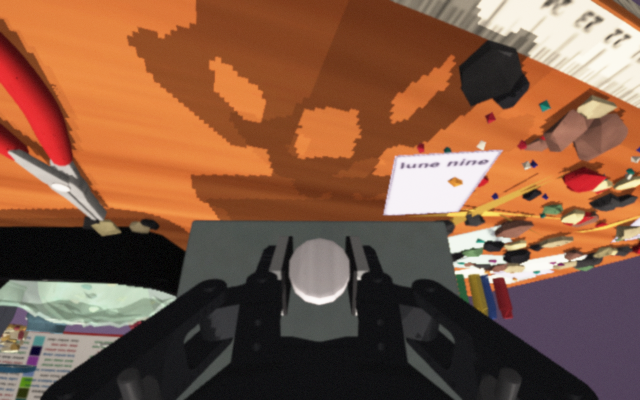

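The drawer is about 60 mm out, with the knob still held at (320,270) in the wrist view. Now I'll release and back away along the tool axis.

```bash
python3 - <<'E'
from h import *
robot.move_gripper(1.0)
s=robot.sense(); print(s["t"],s["gripper_width"],s["ft_force"].round(1))
tz=R.from_rotvec(s["tool_rot"]).as_matrix()[:,2]
for d in (.1,.08,.06):
    try: robot.servo_line(s["tcp_pos"]-d*tz,max_speed=.08); break
    except robot.Unreachable: print("unr",d)
robot.hold(.5)
s=robot.sense(); print(s["t"],s["tcp_pos"],s["ft_force"].round(1))
for n in("wrist","scene"):
    f=robot.grab_frame(n); cv2.imwrite(f"pics/{n}7.png",f["pixels"][:,:,::-1] if n=="wrist" else cv2.resize(f["pixels"][140:290,190:350,::-1],None,fx=4,fy=4))
    if n=="wrist": np.savez("w7.npz",**f)
    else:
        cv2.imwrite("pics/full7.png",f["pixels"][:,:,::-1])
E
```

```text
15.1583 1.0017547974993948 [-0.3 -0.2  0.3]
unr 0.1
16.8083 [0.42643144 0.04876908 0.10262349] [0.4 0.2 0. ]
```

View pics/full7.png

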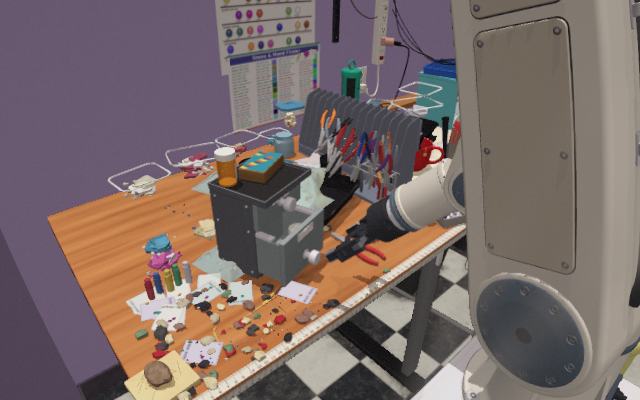

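View pics/wrist7.png

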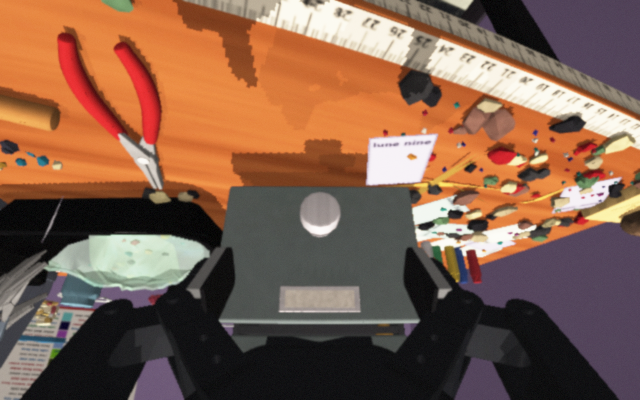

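```bash
python3 - <<'E'
from h import *
f=dict(np.load("w7.npz")); cx=np.array([np.cos(.317),np.sin(.317),0])
p=onz(f,(320,212),.052); print(p,(np.array([.528,.0822,.052])-p)@cx)
robot.job_done(); print(robot.sense()["t"])
E
```

```text
[0.47459926 0.06508683 0.052     ] 0.056074511393098575
the job is handed in; nothing more can be done
the job is handed in; nothing more can be done
```

I pushed the top drawer fully home, pulled the bottom drawer out by its knob, let go and backed away. I handed the job in at about 17 s of the 43 s allowed; no verdict is reported.

- **Top drawer:** it travelled about 48 mm against the stop, which matches the measured opening of 46–51 mm. The pictures after the push show its front flush with the bottom drawer's, and its knob did not move during the pull.
- **Bottom drawer:** the last wrist picture puts it about 56 mm out, while the gripper moved 60 mm. Both are well above the 34 mm needed, and the gap is within the calibration and the play in the grip.
- **Robot clear:** after release the gripper was open and about 80 mm back from the knob, with less than 0.5 N on the tool.
- **Other things:** the jar and tin show in the same place in the pictures before and after. The mallet was not measured afterwards, but the arm never went near it.

**Unexpected:**
- The first pull stopped on its 40 N guard after about 3 mm. I took this as a brief spike, because the next pulls ran freely at 4–9 N.
- The planned 100 mm retreat was out of reach, so I used 80 mm.

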